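# Scrub the tall jar with the bottle brush

### The arm

A 7-joint arm with a two-finger parallel gripper is mounted at the origin on the work surface. World frame = base frame: x ahead of the robot, y to its left, z up, the work surface at z = 0. Lengths are in m, angles in rad, forces in N, time in s.
With the tool pointing down it reaches from about 0.425 to 0.925 m from the base axis. Payload 6.8 kg.
Tool frame: the origin (TCP) lies at the very end of the fingers, on their centre line; the grasp point (between the pads) lies 19 mm behind it (bot.grasp_offset is the distance from the TCP to the grasp point, in m); z points along the fingers, y is the direction in which the jaws open and shut (so a half turn about z gives the same grasp; the last joint's range is limited). The gripper opens to 85 mm and grips with 20 to 120 N. Pads are 22 mm wide; open, the fingers measure 114 mm over their backs; the gripper's body (76 mm by 85 mm) begins 54 mm behind the grasp point. The pads swing forward as they close: fully open they stand 13 mm farther back than shut.
Start: joints at [-1.345, 0.477, 0.022, 1.555, -0.011, 1.109, -0.083], TCP at [0.221, 0.638, 0.231] pointing down, gripper open.
Joint ranges: [-2.96, 2.96], [-0.34, 2.1], [-1.41, 1.46], [0.24, 2.44], [-1.37, 4.51], [0.17, 1.92], [-2.96, 2.96]. Speed limits (rad/s): [2.39, 2.39, 3.14, 3.14, 3.14, 3.14, 3.14].

### API

Orientations are given as a unit quaternion [w, x, y, z].
In Python, from station import monitor, cams, bot, finder gives the robot as it stands.
- The arm moves only by the tool jog_arm, never from a script. Its argument "plan" is a list of rows, each an object of numbers: "x", "y", "z": the shift along the tool's x, y, z as a fraction of full scale; "wx", "wy", "wz": the turn, a rotation vector about the tool's x, y, z as a fraction of full scale. A call has 1 to 12 rows; each row is the pose to reach, as a shift and turn from the pose measured when the call began, along the tool's axes at that moment, turning the shorter way round; what a row does not reach only later rows make up. Full scale, the value 1, is 20 cm for a shift and 180 degrees for a turn. A row lasts 1/12 s, in which the tool goes at most 41.7 mm and 7.16 degrees, less where a joint would pass 70% of its speed; a pose out of reach is approached as far as the arm can. A call with a number of a shift or a turn outside -1 to 1 is refused whole. A call with a gripper value outside its range is refused whole. "hand" is the opening, from -1 (shut) to 1 (fully open), set as the call begins (left out, the last holds). The fingers move at their own pace and stop on an object; "grip_force" is the grip in N (left out, the last holds). Time passes only in rows, so rows that repeat a pose let the fingers close. It gives the time, the measured TCP pose, the force and the opening at its end, in the units of the state.
- monitor.get_obs(): the state, without advancing time (a new reading comes with each control period).
- cams.read_camera(name): name is "side" or "top" or "wrist"; returns the picture (480x640x3 uint8, red, green, blue); there is no depth.
- cams.get_calibration(name): a dict with "fx", "fy", "cx", "cy" (pixels), "distortion" ([k1, k2, p1, p2, k3] as OpenCV has them; the pictures are not rectified), "extrinsics" (4x4, takes a point from world to camera coordinates). Camera axes: x right, y down, z forward; pixel columns grow to the right and rows downward; lengths in m; the calibration is good to about 2 mm. A picture is of the moment at which its call begins: read the wrist's pose just before it. get_calibration takes no time and is no camera call; for the wrist camera it gives the pose at the moment of the call.
- bot.hand_in(): hands the job in, once; it reports no verdict.
Trained networks look in the newest picture that a camera, given by its name, has taken for a name from the list of things; names that differ only in an ending like _2 or _b are one class to them, and where a whole thing is asked for, a point or a joint stands for the part that bears it (a point fixed in the world has none). Each returns a list of dicts, best first, with "confidence" (0 to 1); they miss things now and then, are a little off and sometimes report something else, mostly with a low value. They report only what shows in the picture. A call takes as long as a camera call. They do not tell look-alikes from the thing itself.
- finder.find_in(camera, target): "bbox" ([left, top, width, height] in pixels, round what is visible of it).
- finder.place_of(camera, target): "location" ([column, row] in pixels: a listed point, or the origin of a listed thing).
The state is a dict: "t": time; "q": joint angles; "joint_vel": joint speeds; "joint_torque": joint torques, N m; "eef_pos": TCP position; "tool_rot": TCP orientation; "contact_force": force on the tool from outside, world axes, zero at the start; "torque": the same for the moment, N m; "gripper_width": opening from 0.0 (shut) to 1.0 (fully open).
Only numpy, scipy, OpenCV 4.12 (cv2) and the standard library are available. Lean on these libraries where they do the work, as an engineer would, in place of code of your own. Each camera call takes 0.05 s, during which the arm holds its last target. There are 200 camera calls.

### The job

Take the bottle brush off its draining stand and scrub out the tall jar: three times push the brush right down to the bottom and draw it up again until at least half of the bristles show above the rim. Then hang the brush back in the fork of the stand, its collar lying flat on both prongs, and let go. Leave the jar standing where it is, and do not disturb the squat beaker or the tapered cup.

Things in the scene. Friction and masses are not known exactly. Their poses are not given: they have to be found in the camera images.
- brush: Bottle brush, 245 mm long, 70 g, round about z, hanging in the fork. Origin at the lower end of the bristles, z up the stem. From there: straw-coloured bristle head 34 mm across, 0 to 60 mm; steel stem 8 mm across up to 175 mm; steel collar disc 36 mm across, 175 to 181 mm; wooden handle 20 mm across, 181 to 245 mm.
- brush_tip (a point): Lower end of the bristles, on the brush's axis (the origin of the brush).
- brush_collar (a point): Underside of the brush's collar, on its axis, 175 mm above the lower end of the bristles.
- brush_grip (a point): Middle of the wooden handle, on the brush's axis, 215 mm above the lower end of the bristles: where to grip, from above.
- rack: Draining stand, fixed to the bench: grey base plate 200 x 130 x 8 mm, a steel post 105 mm behind the seat (+x of its frame) carrying a level steel fork that opens to -x. Origin on the bench below the seat. The bristle head does not pass the fork: to take the brush off, raise it over the 6 mm lips at the prong ends and move it out along -x; to hang it, the reverse.
- rack_seat (a point): Seat of the fork, midway between the prongs at their upper faces, 205 mm above the bench; x towards the post, z up. The collar rests on the prongs centred here. Prongs: along x, 9 mm wide, 18 mm clear between, from a closed end 23 mm behind the seat to 32 mm in front, the last 6 mm an upturned lip 6 mm high.
- jar: The tall jar: straight open off-white plastic jar, the tallest of the three white vessels, 60 mm across outside (64 mm at the rim), 54 mm inside, 110 mm high, bottom 5 mm thick, about 180 g, standing loose. Origin at the centre of its underside, z up. It may stand in any of the three vessels' places.
- jar_floor (a point): Centre of the tall jar's inner floor, 5 mm above its underside.
- jar_mouth (a point): Centre of the tall jar's mouth, 110 mm above its underside.
- beaker: Squat off-white plastic beaker, 82 mm across and 60 mm high, loose. Origin at the centre of its underside. Not to be disturbed.
- cup: Tapered off-white plastic cup, 48 mm across below and 66 mm above, 72 mm high, loose. Origin at the centre of its underside. Not to be disturbed.
Mind the look-alikes: they are no part of the job. What is meant by the rack is not brown or red, and is the larger of those in its own colour.

How it is judged:
On the way, in this order (a step that is already met when the one before it is completed fails the run):
1. brush pushed down to the bottom of the tall jar, first time: the end of its bristles inside the jar and within 15 mm of the inner floor (horizontal distance between brush_tip and jar_floor below 0.027 m and z of brush_tip in the frame of jar_floor between -0.006 and 0.015 m).
2. brush drawn up again, first time: the end of its bristles at least 60 mm above the inner floor, over the jar (horizontal distance between brush_tip and jar_floor below 0.04 m and z of brush_tip in the frame of jar_floor above 0.06 m).
3. brush pushed down to the bottom of the tall jar, second time: the end of its bristles inside the jar and within 15 mm of the inner floor (all of step 1).
4. brush drawn up again, second time: the end of its bristles at least 60 mm above the inner floor, over the jar (all of step 2).
5. brush pushed down to the bottom of the tall jar, third time: the end of its bristles inside the jar and within 15 mm of the inner floor (all of step 3).
6. brush drawn up again, third time: the end of its bristles at least 60 mm above the inner floor, over the jar (all of step 4).
At the end, for the whole second after the job is handed in: The brush hangs at rest in the fork: collar underside within 12 mm sideways and 4 mm in height of the seat, upright within 0.12 rad. The tall jar stands upright within 0.05 rad, within 25 mm of where it started. The squat beaker and tapered cup have not moved more than 25 mm (horizontal distance between brush_collar and rack_seat below 0.012 m and z of brush_collar in the frame of rack_seat between -0.004 and 0.004 m and angle between brush's own z axis and vertical below 0.12 rad and linear speed of brush below 0.03 m/s and angle between jar's own z axis and vertical below 0.05 rad and distance of jar from where it was at the start of the episode below 0.025 m); the robot touches nothing.
It fails at once if the tall jar tipped by more than 0.3 rad (angle between jar's own z axis and vertical above 0.3 rad).
It fails at once if the squat beaker or the tapered cup moved by more than 25 mm (distance of any of beaker, cup from where it was at the start of the episode above 0.025 m).
It also fails if it takes over 64 s, if anything falls off the work surface, if the arm or the gripper's body presses on something with over 40 N, if the wrist force passes 120 N, or if a joint passes its speed limit or range.

## Working session

There is one attempt and no reset: what is moved stays moved. The work goes in short steps, Python scripts to look and compute and a tool call to move; the robot and the scene stay as the last step left them, time stands still between calls to the robot, and variables do not carry over. Pictures are saved under pics/ and viewed, about 8 in all and at most 12, crops included, and the job is handed in when it is done.

Besides the shell and the picture viewer there is one more tool, called after "Request:" by a JSON object that holds its "name" and its "arguments", one argument or row to a line. jog_arm: Moves the arm, as the interface text tells. Shift numbers are shares of 20 cm and turn numbers shares of 180 degrees, none past 1 either way. Its arguments: {"type":"object","properties":{"plan":{"type":"array","items":{"type":"object","properties":{"x":{"type":"number","minimum":-1,"maximum":1},"y":{"type":"number","minimum":-1,"maximum":1},"z":{"type":"number","minimum":-1,"maximum":1},"wx":{"type":"number","minimum":-1,"maximum":1},"wy":{"type":"number","minimum":-1,"maximum":1},"wz":{"type":"number","minimum":-1,"maximum":1}}}},"hand":{"type":"number"},"grip_force":{"type":"number"}},"required":["plan"]}

```bash
mkdir -p pics; python3 - <<'E'
from station import monitor, cams, bot, finder
import cv2, numpy as np
o=monitor.get_obs(); print(o['t'],o['eef_pos'],o['tool_rot'],o['gripper_width'],bot.grasp_offset)
ims=[]
for n in ("side","top"):
    im=cams.read_camera(n); cv2.imwrite(f"pics/{n}0.png",im[:,:,::-1])
    c=cams.get_calibration(n); print(n,c['fx'],c['cx'],c['cy'],np.round(c['distortion'],3),np.round(c['extrinsics'],3).tolist())
    for t in ("brush","rack","jar","beaker","cup"):
        print(n,t,[(np.round(d['bbox']).tolist(),round(d['confidence'],2)) for d in finder.find_in(n,t)])
    for t in ("brush_grip","brush_collar","rack_seat","jar_mouth","jar"):
        print(n,t,[(np.round(d['location'],1).tolist(),round(d['confidence'],2)) for d in finder.place_of(n,t)])
E
```

```text
0.0 [0.22098052 0.63716127 0.23032889] [-8.92159850e-05  1.66139614e-01  9.86101803e-01 -9.24077835e-04] 1.0010835225927017 0.0187
side 437.94057390645224 317.539062101172 243.85707019234474 [0.019 0.    0.    0.    0.   ] [[0.827, -0.563, 0.004, -0.278], [-0.437, -0.645, -0.627, 0.3], [0.355, 0.516, -0.779, 1.004], [0.0, 0.0, 0.0, 1.0]]
side brush [([349.0, 142.0, 21.0, 70.0], 0.68)]
side rack [([169.0, 173.0, 85.0, 96.0], 0.95), ([323.0, 141.0, 73.0, 102.0], 0.77), ([326.0, 328.0, 66.0, 78.0], 0.7), ([255.0, 153.0, 49.0, 68.0], 0.55)]
side jar [([416.0, 241.0, 33.0, 49.0], 0.87)]
side beaker [([349.0, 253.0, 35.0, 36.0], 0.94)]
side cup [([398.0, 313.0, 26.0, 33.0], 0.79)]
side brush_grip [([358.8, 159.0], 0.61)]
side brush_collar [([355.9, 167.8], 0.7), ([357.6, 158.6], 0.34)]
side rack_seat [([267.5, 171.4], 0.9), ([353.7, 355.1], 0.89), ([358.1, 165.0], 0.78), ([366.0, 276.7], 0.65), ([177.7, 192.4], 0.61)]
side jar_mouth [([436.1, 253.3], 0.59)]
side jar [([427.4, 274.4], 0.88)]
top 593.2334300646714 309.6224492130903 230.73367865511474 [-0.193  0.     0.     0.     0.   ] [[0.
[... 169 characters left out ...]
201.0, 26.0, 27.0], 0.49)]
top rack [([394.0, 254.0, 50.0, 60.0], 0.91), ([162.0, 280.0, 58.0, 86.0], 0.83), ([161.0, 194.0, 56.0, 65.0], 0.67), ([229.0, 96.0, 62.0, 100.0], 0.56)]
top jar [([360.0, 132.0, 30.0, 35.0], 0.72), ([248.0, 136.0, 21.0, 38.0], 0.49)]
top beaker [([322.0, 186.0, 34.0, 38.0], 0.59)]
top cup [([406.0, 199.0, 26.0, 30.0], 0.7), ([366.0, 130.0, 23.0, 39.0], 0.18)]
top brush_grip [([257.3, 138.9], 0.78), ([252.6, 147.7], 0.41)]
top brush_collar [([252.0, 148.1], 0.91)]
top rack_seat [([170.2, 344.1], 0.95), ([255.9, 147.4], 0.84), ([430.8, 287.8], 0.8), ([181.5, 227.4], 0.73), ([414.3, 216.9], 0.26)]
top jar_mouth [([375.0, 144.1], 0.62)]
top jar [([372.3, 155.5], 0.9)]
```

```bash
cat > h.py <<'E'
import numpy as np, cv2
from station import cams
from scipy.spatial.transform import Rotation as R
def cal(n):
    c=cams.get_calibration(n); K=np.array([[c['fx'],0,c['cx']],[0,c['fy'],c['cy']],[0,0,1]])
    return K,np.array(c['distortion'],float),np.array(c['extrinsics'])
def ray(n,p,c=None):
    K,d,E=c or cal(n); u=cv2.undistortPoints(np.array([[p]],float),K,d)[0,0]
    return -E[:3,:3].T@E[:3,3], E[:3,:3].T@np.r_[u,1]
def atz(n,p,z,c=None):
    o,v=ray(n,p,c); return o+v*(z-o[2])/v[2]
def tri(a,b):
    A=[];B=[]
    for o,v in (a,b):
        v=v/np.linalg.norm(v);P=np.eye(3)-np.outer(v,v);A.append(P);B.append(P@o)
    return np.linalg.lstsq(np.vstack(A),np.hstack(B),rcond=None)[0]
def proj(n,X,c=None):
    K,d,E=c or cal(n); return cv2.projectPoints(np.array(X,float).reshape(-1,1,3),cv2.Rodrigues(E[:3,:3])[0],E[:3,3],K,d)[0][:,0]
def local(o,X):
    "world point -> shift in tool axes, in units of 20 cm"
    q=o['tool_rot']; return R.from_quat(np.r_[q[1:],q[0]]).inv().apply(np.array(X)-o['eef_pos'])/.2
E
python3 - <<'E'
from h import *
print('collar',tri(ray('side',(355.9,167.8)),ray('top',(252,148.1))))
print('seat',tri(ray('side',(358.1,165)),ray('top',(255.9,147.4))))
print('grip',tri(ray('side',(358.8,159)),ray('top',(257.3,138.9))))
print('mouth',tri(ray('side',(436.1,253.3)),ray('top',(375,144.1))))
print('jar',tri(ray('side',(427.4,274.4)),ray('top',(372.3,155.5))))
for p in [(372.3,155.5)]: print(atz('top',p,0),atz('top',(375,144.1),.11),atz('side',(427.4,274.4),0),atz('side',(436.1,253.3),.11))
print(atz('top',(252,148.1),.205),atz('top',(255.9,147.4),.205),atz('side',(355.9,167.8),.205))
print('beaker,cup',atz('top',(339,205),.03),atz('top',(419,214),.035))
a=cv2.imread('pics/side0.png');b=cv2.imread('pics/top0.png')
cv2.imwrite('pics/a.png',cv2.resize(a[100:440,130:530],None,fx=2,fy=2)[:600]) 
cv2.imwrite('pics/b.png',cv2.resize(b[80:380,130:490],None,fx=2,fy=2))
E
```

```text
collar [0.58427553 0.18766331 0.19775484]
seat [0.58039616 0.17654242 0.21709599]
grip [0.58759122 0.17486093 0.23649297]
mouth [ 0.62490829 -0.09570345  0.1034492 ]
jar [ 0.62137924 -0.09592286  0.01486569]
[ 0.6241109  -0.09618666  0.        ] [ 0.61982939 -0.09295988  0.11      ] [ 0.63283728 -0.0907911   0.        ] [ 0.62363007 -0.10014319  0.11      ]
[0.5810227  0.18733906 0.205     ] [0.58257294 0.17873169 0.205     ] [0.57995069 0.18103415 0.205     ]
beaker,cup [ 0.48882745 -0.00934781  0.03      ] [ 0.46566001 -0.20539087  0.035     ]
```

View pics/a.png

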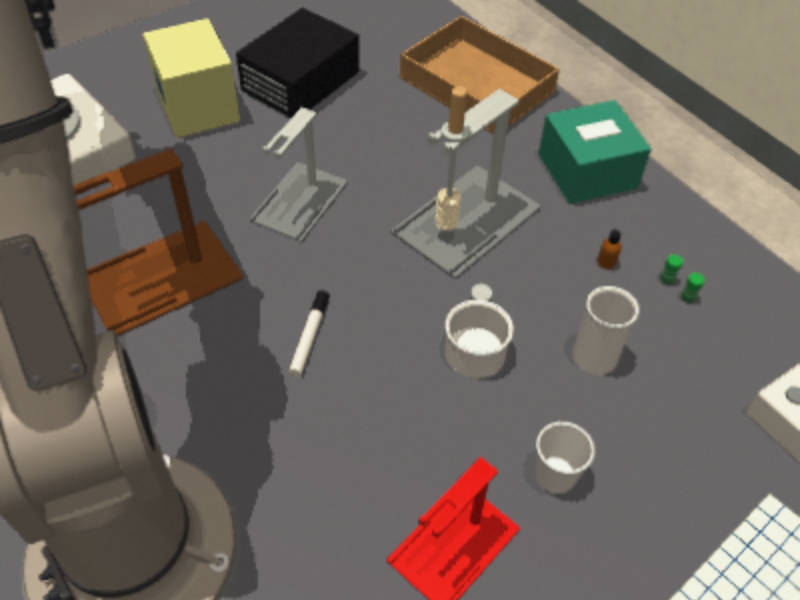

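View pics/b.png

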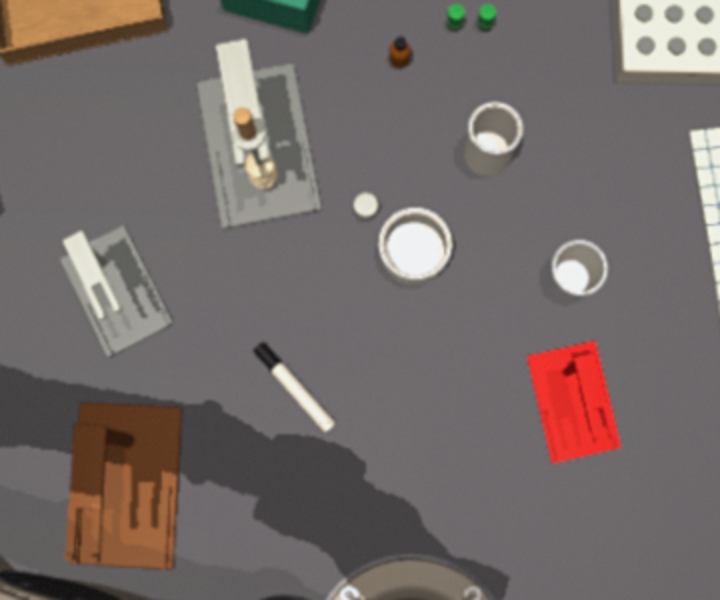

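The side picture shows the brush (handle about pixel 358,150) in the larger of two grey stands. The tall jar is at about (432,262). The top picture agrees, with the handle at about (252,140) and the jar at about (375,150). The small grey, brown and red stands are look-alikes.

```bash
python3 - <<'E'
from h import *
from station import monitor
P=lambda u,v,z:atz('top',(130+u/2,80+v/2),z)
cs=[P(198,82,.008),P(222,226,.008),P(293,66,.008),P(319,209,.008)]
print(np.round(cs,3)); 
for a,b in((0,1),(2,3)): v=cs[a]-cs[b]; print(np.degrees(np.arctan2(v[1],v[0])),np.linalg.norm(v[:2]))
print('ctr',np.mean(cs,0))
f=P(233,41,.2)-P(250,160,.2); print('fork',np.degrees(np.arctan2(f[1],f[0])))
print('handle top',P(243,116,.275), atz('side',(130+458/2,100+92/2),.275),'collar side',atz('side',(130+453/2,100+134/2),.208))
print('jar rim',P(496,131,.11),atz('side',(130+611/2,100+307/2),.11))
o=monitor.get_obs();print(o['t'],local(o,[.583,.181,.33]))
E
```

```text
[[0.716 0.272 0.008]
 [0.524 0.236 0.008]
 [0.736 0.15  0.008]
 [0.546 0.114 0.008]]
10.80405034133013 0.19471354644177394
10.595671605268501 0.19360562290869704
ctr [0.63054592 0.19291815 0.008     ]
fork 9.189643563912782
handle top [0.58148251 0.18062287 0.275     ] [0.58284653 0.18047769 0.275     ] collar side [0.58087906 0.18003632 0.208     ]
jar rim [ 0.61639583 -0.10001602  0.11      ] [ 0.62195924 -0.0997682   0.11      ]
1.1 [-2.45771473 -1.56487288 -0.49356289]
```

Request:
{"name": "jog_arm", "arguments": {
  "plan": [
    {"x": -0.2, "y": -0.13, "z": -0.25},
    {"x": -0.4, "y": -0.26, "z": -0.5},
    {"x": -0.6, "y": -0.39, "z": -0.5},
    {"x": -0.8, "y": -0.52, "z": -0.5},
    {"x": -0.95, "y": -0.6, "z": -0.5},
    {"x": -0.95, "y": -0.6, "z": -0.5}
  ],
  "hand": 1,
  "grip_force": 40
}}

```text
invalid input at $.plan[0]: expected keys x, y, z, wx, wy, wz
```

Request:
{"name": "jog_arm", "arguments": {
  "plan": [
    {"x": -0.2, "y": -0.13},
    {"x": -0.4, "y": -0.26},
    {"x": -0.6, "y": -0.39},
    {"x": -0.8, "y": -0.52},
    {"x": -0.9, "y": -0.58},
    {"x": -0.9, "y": -0.58}
  ]
}}

```text
invalid input at $.plan[0]: expected keys x, y, z, wx, wy, wz
```

Request:
{"name": "jog_arm", "arguments": {
  "plan": [
    {"x": -0.2, "y": -0.13, "z": -0.25, "wx": 0, "wy": 0, "wz": 0},
    {"x": -0.4, "y": -0.26, "z": -0.5, "wx": 0, "wy": 0, "wz": 0},
    {"x": -0.6, "y": -0.39, "z": -0.5, "wx": 0, "wy": 0, "wz": 0},
    {"x": -0.8, "y": -0.52, "z": -0.5, "wx": 0, "wy": 0, "wz": 0},
    {"x": -0.95, "y": -0.6, "z": -0.5, "wx": 0, "wy": 0, "wz": 0},
    {"x": -0.95, "y": -0.6, "z": -0.5, "wx": 0, "wy": 0, "wz": 0}
  ],
  "hand": 1,
  "grip_force": 40
}}

```text
t: 1.6
eef_pos: [0.3583, 0.4656, 0.3315]
tool_rot: [0.0, 0.166, 0.986, 0.001]
contact_force: [0.6, 0.5, -0.1]
gripper_width: 1.003
```

Request:
{"name": "jog_arm", "arguments": {
  "plan": [
    {"x": -0.2, "y": -0.13, "z": 0, "wx": 0, "wy": 0, "wz": 0},
    {"x": -0.4, "y": -0.26, "z": 0, "wx": 0, "wy": 0, "wz": 0},
    {"x": -0.6, "y": -0.39, "z": 0, "wx": 0, "wy": 0, "wz": 0},
    {"x": -0.8, "y": -0.52, "z": 0, "wx": 0, "wy": 0, "wz": 0},
    {"x": -0.9, "y": -0.58, "z": 0, "wx": 0, "wy": 0, "wz": 0},
    {"x": -0.9, "y": -0.58, "z": 0, "wx": 0, "wy": 0, "wz": 0}
  ]
}}

```text
t: 2.1
eef_pos: [0.4954, 0.289, 0.3319]
tool_rot: [0.002, 0.171, 0.985, -0.0]
contact_force: [0.4, -0.2, -0.2]
gripper_width: 0.999
```

```bash
python3 - <<'E'
from h import *
from station import monitor
o=monitor.get_obs();print(o['t'],o['eef_pos'],local(o,[.582,.1805,.33]),o['tool_rot'])
E
```

```text
2.1 [0.4953961  0.28899289 0.33192132] [-0.59068987 -0.36442953  0.01193637] [ 1.95829398e-03  1.71332918e-01  9.85211192e-01 -3.20440257e-04]
```

Request:
{"name": "jog_arm", "arguments": {
  "plan": [
    {"x": -0.15, "y": -0.09, "z": 0, "wx": 0, "wy": 0, "wz": -0.035},
    {"x": -0.3, "y": -0.18, "z": 0, "wx": 0, "wy": 0, "wz": -0.07},
    {"x": -0.45, "y": -0.27, "z": 0, "wx": 0, "wy": 0, "wz": -0.105},
    {"x": -0.59, "y": -0.364, "z": 0.012, "wx": 0, "wy": 0, "wz": -0.14},
    {"x": -0.59, "y": -0.364, "z": 0.012, "wx": 0, "wy": 0, "wz": -0.166},
    {"x": -0.59, "y": -0.364, "z": 0.012, "wx": 0, "wy": 0, "wz": -0.166},
    {"x": -0.59, "y": -0.364, "z": 0.012, "wx": 0, "wy": 0, "wz": -0.166},
    {"x": -0.59, "y": -0.364, "z": 0.012, "wx": 0, "wy": 0, "wz": -0.166}
  ]
}}

```text
t: 2.77
eef_pos: [0.5813, 0.1822, 0.33]
tool_rot: [0.002, -0.088, 0.996, -0.0]
contact_force: [0.6, 0.0, 0.0]
gripper_width: 1.004
```

```bash
python3 - <<'E'
from h import *
from station import monitor,finder
o=monitor.get_obs();print(o['t'],o['eef_pos'],o['tool_rot'],np.round(o['joint_vel'],2))
c=cal('wrist');im=cams.read_camera('wrist');cv2.imwrite('pics/w0.png',im[:,:,::-1])
for t,z in (('brush_grip',.245),('brush_collar',.205),('rack_seat',.205)):
    for d in finder.place_of('wrist',t)[:2]: print(t,np.round(d['location']),d['confidence'],atz('wrist',d['location'],z,c))
print(proj('wrist',[[.582,.1805,.275],[.582,.1805,.205]],c))
print(c[2])
E
```

```text
2.7667 [0.58126838 0.18215377 0.33002974] [ 1.69031881e-03 -8.83365239e-02  9.96089164e-01 -4.22380630e-04] [-0.01 -0.   -0.    0.    0.   -0.    0.01]
brush_grip [311. 247.] 0.91 [0.58442582 0.18014794 0.245     ]
rack_seat [557.  45.] 0.97 [0.4313835  0.31684236 0.205     ]
rack_seat [ 88. 174.] 0.19 [0.57228116 0.01668066 0.205     ]
[[311.82841234 261.84788481]
 [312.66667222 225.41390818]]
[[-0.17633356  0.98432749 -0.00242129 -0.07574062]
 [ 0.93695197  0.16859961  0.3060967  -0.64522671]
 [ 0.30170762  0.05170649 -0.95199735  0.28740557]
 [ 0.          0.          0.          1.        ]]
```

View pics/w0.png

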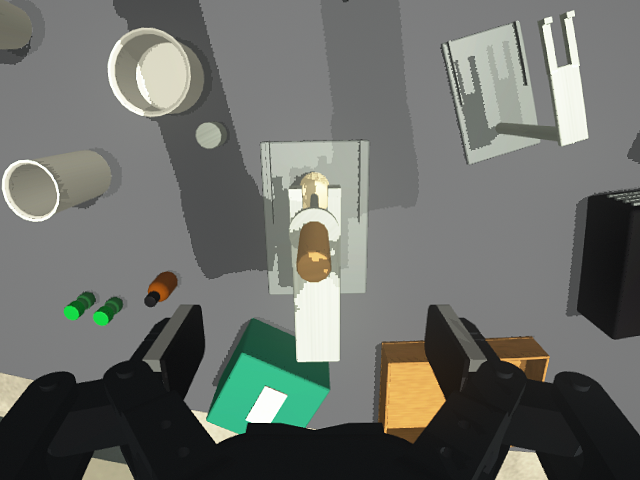

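The wrist picture shows the fork running straight down the image. The handle top is at about (313,267) and the collar at about (314,226), so the jaws are lined up across the fork. The jar mouth is at (30,190).

```bash
python3 - <<'E'
from h import *
from station import monitor
c=cal('wrist');o=monitor.get_obs()
print(atz('wrist',(313.5,267),.275,c),atz('wrist',(314,226),.208,c),'jar',atz('wrist',(30,190),.11,c))
print(local(o,[.582,.1803,.226]))
E
```

```text
[0.58504537 0.1815523  0.275     ] [0.58162411 0.1809598  0.208     ] jar [ 0.6235366  -0.09943341  0.11      ]
[ 2.74974926e-04 -6.91883511e-03  5.20638124e-01]
```

Request:
{"name": "jog_arm", "arguments": {
  "plan": [
    {"x": -0.002, "y": -0.005, "z": 0.12, "wx": 0, "wy": 0, "wz": 0},
    {"x": -0.002, "y": -0.005, "z": 0.26, "wx": 0, "wy": 0, "wz": 0},
    {"x": -0.002, "y": -0.005, "z": 0.4, "wx": 0, "wy": 0, "wz": 0},
    {"x": -0.002, "y": -0.005, "z": 0.48, "wx": 0, "wy": 0, "wz": 0},
    {"x": -0.002, "y": -0.005, "z": 0.52, "wx": 0, "wy": 0, "wz": 0},
    {"x": -0.002, "y": -0.005, "z": 0.52, "wx": 0, "wy": 0, "wz": 0},
    {"x": -0.002, "y": -0.005, "z": 0.52, "wx": 0, "wy": 0, "wz": 0}
  ]
}}

```text
t: 3.55
eef_pos: [0.5826, 0.1812, 0.2268]
tool_rot: [0.002, -0.089, 0.996, -0.001]
contact_force: [-0.5, 0.4, 0.8]
gripper_width: 1.002
```

Request:
{"name": "jog_arm", "arguments": {
  "plan": [
    {"x": 0, "y": 0, "z": 0, "wx": 0, "wy": 0, "wz": 0},
    {"x": 0, "y": 0, "z": 0, "wx": 0, "wy": 0, "wz": 0},
    {"x": 0, "y": 0, "z": 0, "wx": 0, "wy": 0, "wz": 0},
    {"x": 0, "y": 0, "z": 0, "wx": 0, "wy": 0, "wz": 0},
    {"x": 0, "y": 0, "z": 0, "wx": 0, "wy": 0, "wz": 0},
    {"x": 0, "y": 0, "z": 0, "wx": 0, "wy": 0, "wz": 0},
    {"x": 0, "y": 0, "z": 0, "wx": 0, "wy": 0, "wz": 0},
    {"x": 0, "y": 0, "z": 0, "wx": 0, "wy": 0, "wz": 0},
    {"x": 0, "y": 0, "z": 0, "wx": 0, "wy": 0, "wz": 0},
    {"x": 0, "y": 0, "z": 0, "wx": 0, "wy": 0, "wz": 0},
    {"x": 0, "y": 0, "z": 0, "wx": 0, "wy": 0, "wz": 0},
    {"x": 0, "y": 0, "z": 0, "wx": 0, "wy": 0, "wz": 0}
  ],
  "hand": -1,
  "grip_force": 50
}}

```text
t: 4.55
eef_pos: [0.5829, 0.1814, 0.2272]
tool_rot: [0.002, -0.089, 0.996, -0.0]
contact_force: [-1.4, -0.1, 6.2]
gripper_width: 0.22
```

Request:
{"name": "jog_arm", "arguments": {
  "plan": [
    {"x": 0, "y": 0, "z": -0.05, "wx": 0, "wy": 0, "wz": 0},
    {"x": 0, "y": 0, "z": -0.1, "wx": 0, "wy": 0, "wz": 0},
    {"x": 0, "y": 0, "z": -0.1, "wx": 0, "wy": 0, "wz": 0},
    {"x": 0, "y": 0, "z": -0.1, "wx": 0, "wy": 0, "wz": 0}
  ]
}}

```text
t: 4.88
eef_pos: [0.5832, 0.1814, 0.2481]
tool_rot: [0.003, -0.089, 0.996, -0.0]
contact_force: [-0.3, 0.3, -1.1]
gripper_width: 0.22
```

```bash
python3 - <<'E'
from h import *
from station import monitor
o=monitor.get_obs();print(o['t'],o['eef_pos'],o['gripper_width'],o['contact_force'])
im=cams.read_camera('side')[:,:,::-1];w=cams.read_camera('wrist')[:,:,::-1]
cv2.imwrite('pics/c.png',np.hstack([cv2.resize(im[100:280,290:450],(480,540)),w[120:420,170:470].repeat(1,0)[:300].copy() if 0 else cv2.resize(w[100:400,200:370],(306,540))]))
E
```

```text
4.8833 [0.58324734 0.18138564 0.24807578] 0.22040645465253708 [-0.26738295  0.25106528 -1.10122456]
```

View pics/c.png

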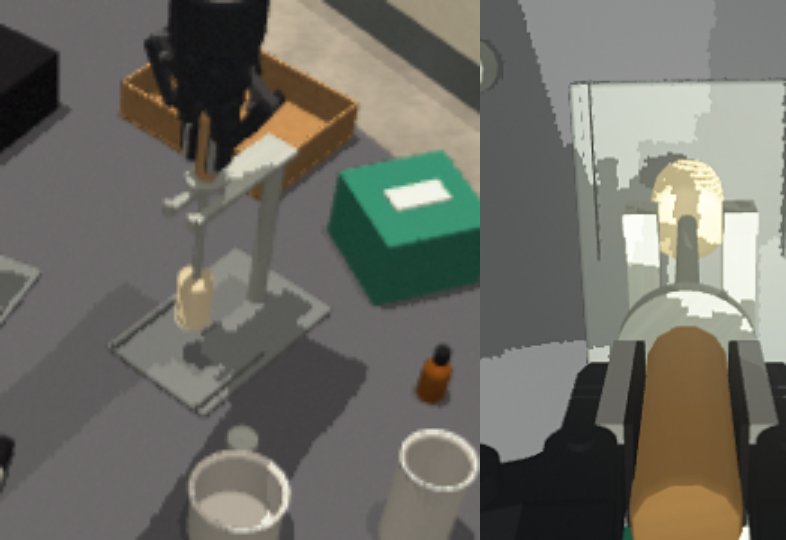

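The brush hangs in the jaws about 20 mm above the fork and looks upright, with the collar clear at (208,182) in the picture. Next I move it out along the rack's -x.

Request:
{"name": "jog_arm", "arguments": {
  "plan": [
    {"x": 0.08, "y": 0, "z": 0, "wx": 0, "wy": 0, "wz": 0},
    {"x": 0.2, "y": 0, "z": 0, "wx": 0, "wy": 0, "wz": 0},
    {"x": 0.35, "y": 0, "z": 0, "wx": 0, "wy": 0, "wz": 0},
    {"x": 0.45, "y": 0, "z": 0, "wx": 0, "wy": 0, "wz": 0},
    {"x": 0.45, "y": 0, "z": -0.15, "wx": 0, "wy": 0, "wz": 0},
    {"x": 0.45, "y": 0, "z": -0.3, "wx": 0, "wy": 0, "wz": 0},
    {"x": 0.45, "y": 0, "z": -0.45, "wx": 0, "wy": 0, "wz": 0},
    {"x": 0.45, "y": 0, "z": -0.6, "wx": 0, "wy": 0, "wz": 0},
    {"x": 0.45, "y": 0, "z": -0.6, "wx": 0, "wy": 0, "wz": 0},
    {"x": 0.45, "y": 0, "z": -0.6, "wx": 0, "wy": 0, "wz": 0}
  ]
}}

```text
t: 5.82
eef_pos: [0.4941, 0.1656, 0.3679]
tool_rot: [0.004, -0.089, 0.996, 0.0]
contact_force: [0.2, -0.1, -1.3]
gripper_width: 0.223
```

```bash
python3 - <<'E'
from h import *
from station import monitor,finder
o=monitor.get_obs();p=o['eef_pos'];print(o['t'],p,o['gripper_width'],o['contact_force'])
z=p[2]-.1972
R_=[]
for n in('side','top'):
    cams.read_camera(n); 
    for t,zz in(('brush_tip',z),('brush_collar',z+.175),('jar_mouth',.11),('jar',0)):
        for d in finder.place_of(n,t)[:1]: print(n,t,np.round(d['location']),round(d['confidence'],2),atz(n,d['location'],zz))
print(local(o,[.621,-.0985,p[2]]))
E
```

```text
5.8167 [0.49408084 0.16557143 0.36792966] 0.2227757120576151 [ 0.19383696 -0.08417448 -1.30437196]
side brush_tip [331. 193.] 0.81 [0.49319669 0.16939437 0.17072966]
side brush_collar [332. 137.] 0.89 [0.49222088 0.17167446 0.34572966]
side jar_mouth [436. 254.] 0.65 [ 0.62195924 -0.0997682   0.11      ]
side jar [427. 274.] 0.66 [ 0.63330418 -0.08912877  0.        ]
top jar_mouth [376. 147.] 0.61 [ 0.61266488 -0.09589927  0.11      ]
top jar [374. 159.] 0.88 [ 0.61431391 -0.09906969  0.        ]
[-0.39024387 -1.41200335  0.00332868]
```

Request:
{"name": "jog_arm", "arguments": {
  "plan": [
    {"x": -0.04, "y": -0.15, "z": 0, "wx": 0, "wy": 0, "wz": 0},
    {"x": -0.09, "y": -0.32, "z": 0, "wx": 0, "wy": 0, "wz": 0},
    {"x": -0.14, "y": -0.5, "z": 0, "wx": 0, "wy": 0, "wz": 0},
    {"x": -0.19, "y": -0.67, "z": 0, "wx": 0, "wy": 0, "wz": 0},
    {"x": -0.22, "y": -0.8, "z": 0, "wx": 0, "wy": 0, "wz": 0},
    {"x": -0.22, "y": -0.8, "z": 0, "wx": 0, "wy": 0, "wz": 0},
    {"x": -0.22, "y": -0.8, "z": 0, "wx": 0, "wy": 0, "wz": 0}
  ]
}}

```text
t: 6.9
eef_pos: [0.5653, 0.0137, 0.3664]
tool_rot: [0.002, -0.087, 0.996, -0.001]
contact_force: [0.8, 0.6, -1.3]
gripper_width: 0.218
```

```bash
cat > s.py <<'E'
from h import *
from station import monitor,finder
import sys
o=monitor.get_obs();p=o['eef_pos'];print(o['t'],p,o['tool_rot'],o['gripper_width'])
c=cal('wrist');im=cams.read_camera('wrist');cv2.imwrite(f'pics/{sys.argv[1]}.png',im[:,:,::-1])
for t,zz in(('jar_mouth',.11),('jar',0),('brush_tip',p[2]-.1972)):
    for d in finder.place_of('wrist',t)[:2]: print(t,np.round(d['location']),round(d['confidence'],2),atz('wrist',d['location'],zz,c))
print('jar rim proj',proj('wrist',[[.621,-.099,.11],[.653,-.099,.11],[.589,-.099,.11],[.621,-.067,.11],[.621,-.131,.11]],c).round())
print(local(o,[.621,-.099,p[2]]))
E
python3 s.py w1
```

```text
6.9 [0.56532787 0.0137018  0.36636413] [ 1.74685371e-03 -8.71227850e-02  9.96195632e-01 -9.11646612e-04] 0.21809161542735106
jar_mouth [204. 224.] 0.92 [ 0.62358043 -0.09822268  0.11      ]
jar [225. 199.] 0.91 [ 0.62004738 -0.09962287  0.        ]
jar [311. 116.] 0.57 [ 0.49494374 -0.00478477  0.        ]
brush_tip [315. 204.] 0.89 [0.56709651 0.01348432 0.16916413]
brush_tip [223. 201.] 0.59 [ 0.579105   -0.06815781  0.16916413]
jar rim proj [[203. 222.]
 [201. 249.]
 [206. 193.]
 [232. 227.]
 [174. 217.]]
[-0.17631601 -0.60327124  0.00186504]
```

View pics/w1.png

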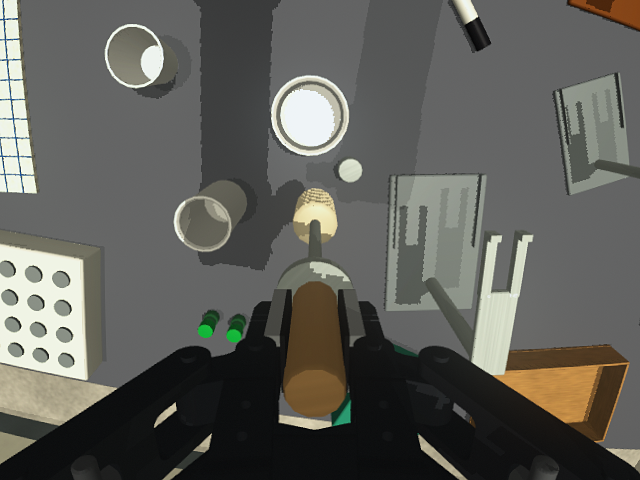

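The wrist picture shows the jar rim spanning columns 174 to 231 and rows 195 to 251, which matches the projection for (0.622,-0.0985). The brush head is at (316,215), in line with the tool.

Request:
{"name": "jog_arm", "arguments": {
  "plan": [
    {"x": -0.04, "y": -0.13, "z": 0, "wx": 0, "wy": 0, "wz": 0},
    {"x": -0.09, "y": -0.3, "z": 0, "wx": 0, "wy": 0, "wz": 0},
    {"x": -0.14, "y": -0.47, "z": 0, "wx": 0, "wy": 0, "wz": 0},
    {"x": -0.174, "y": -0.601, "z": 0, "wx": 0, "wy": 0, "wz": 0},
    {"x": -0.174, "y": -0.601, "z": 0, "wx": 0, "wy": 0, "wz": 0},
    {"x": -0.174, "y": -0.601, "z": 0, "wx": 0, "wy": 0, "wz": 0},
    {"x": -0.174, "y": -0.601, "z": 0, "wx": 0, "wy": 0, "wz": 0}
  ]
}}

```text
t: 7.68
eef_pos: [0.6205, -0.0928, 0.3665]
tool_rot: [0.002, -0.091, 0.996, 0.0]
contact_force: [0.1, 0.4, -1.4]
gripper_width: 0.221
```

```bash
python3 s.py w2
```

```text
7.6833 [ 0.6205078  -0.09277123  0.36648267] [ 1.57857553e-03 -9.14088699e-02  9.95812164e-01  2.46996100e-04] 0.22071104375453723
jar_mouth [309. 193.] 0.76 [ 0.6254903  -0.09838969  0.11      ]
jar [311. 178.] 0.8 [ 0.62756554 -0.09621108  0.        ]
brush_tip [313. 203.] 0.79 [ 0.62200523 -0.09421213  0.16928267]
brush_tip [308. 177.] 0.59 [ 0.59959086 -0.10297945  0.16928267]
jar rim proj [[309. 189.]
 [304. 218.]
 [315. 158.]
 [339. 194.]
 [278. 183.]]
[ 3.24991034e-03 -3.10714384e-02 -1.66821370e-05]
```

View pics/w2.png

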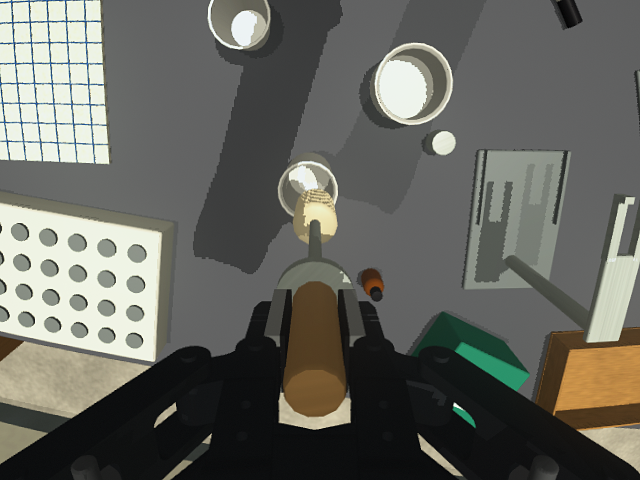

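The jar rim is centred at (308,190), just below the bristles. It agrees with the estimate to about 1 mm, so I shift y slightly and go down.

Request:
{"name": "jog_arm", "arguments": {
  "plan": [
    {"x": 0.0, "y": -0.03, "z": 0, "wx": 0, "wy": 0, "wz": 0},
    {"x": 0.0, "y": -0.03, "z": 0, "wx": 0, "wy": 0, "wz": 0},
    {"x": 0.0, "y": -0.03, "z": 0.12, "wx": 0, "wy": 0, "wz": 0},
    {"x": 0.0, "y": -0.03, "z": 0.24, "wx": 0, "wy": 0, "wz": 0},
    {"x": 0.0, "y": -0.03, "z": 0.34, "wx": 0, "wy": 0, "wz": 0},
    {"x": 0.0, "y": -0.03, "z": 0.42, "wx": 0, "wy": 0, "wz": 0},
    {"x": 0.0, "y": -0.03, "z": 0.42, "wx": 0, "wy": 0, "wz": 0},
    {"x": 0.0, "y": -0.03, "z": 0.42, "wx": 0, "wy": 0, "wz": 0}
  ]
}}

```text
t: 8.55
eef_pos: [0.6215, -0.0987, 0.2826]
tool_rot: [0.001, -0.092, 0.996, 0.0]
contact_force: [0.5, -0.7, -0.1]
gripper_width: 0.222
```

Request:
{"name": "jog_arm", "arguments": {
  "plan": [
    {"x": 0.0, "y": 0, "z": 0.1, "wx": 0, "wy": 0, "wz": 0},
    {"x": 0.0, "y": 0, "z": 0.2, "wx": 0, "wy": 0, "wz": 0},
    {"x": 0.0, "y": 0, "z": 0.3, "wx": 0, "wy": 0, "wz": 0},
    {"x": 0.0, "y": 0, "z": 0.35, "wx": 0, "wy": 0, "wz": 0},
    {"x": 0.0, "y": 0, "z": 0.36, "wx": 0, "wy": 0, "wz": 0},
    {"x": 0.0, "y": 0, "z": 0.36, "wx": 0, "wy": 0, "wz": 0},
    {"x": 0.0, "y": 0, "z": 0.36, "wx": 0, "wy": 0, "wz": 0}
  ]
}}

```text
t: 9.13
eef_pos: [0.6227, -0.0989, 0.2122]
tool_rot: [0.002, -0.092, 0.996, -0.0]
contact_force: [-0.5, -0.3, -0.3]
gripper_width: 0.221
```

```bash
python3 - <<'E'
from h import *
from station import monitor
o=monitor.get_obs();print(o['t'],o['eef_pos'],o['contact_force'])
a=cams.read_camera('side')[:,:,::-1];b=cams.read_camera('top')[:,:,::-1]
cv2.imwrite('pics/d.png',np.hstack([cv2.resize(a[180:330,370:490],(400,500)),cv2.resize(b[90:240,310:430],(400,500))]))
E
```

```text
9.1333 [ 0.62269867 -0.09892266  0.21218172] [-0.45884878 -0.25239724 -0.27185674]
```

View pics/d.png

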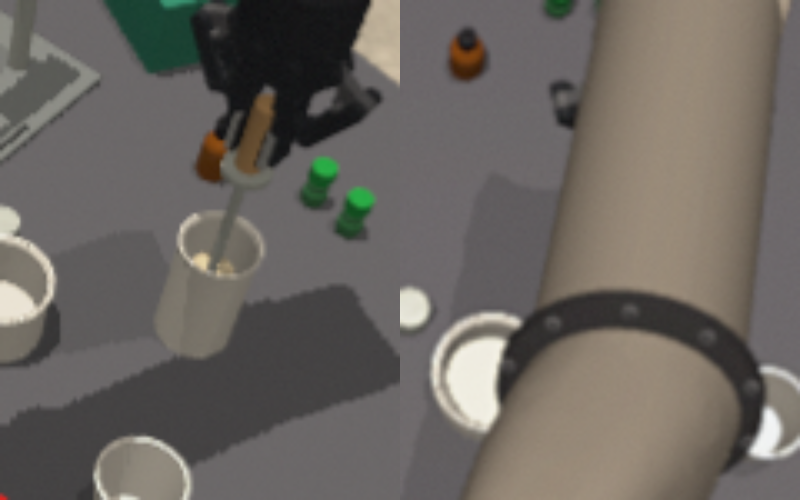

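The brush stands inside the jar with the jar upright, and the head can be seen inside the mouth at (215,262). The tip is about 10 mm above the floor by dead reckoning, so I go 4 mm lower and then do the strokes.

Request:
{"name": "jog_arm", "arguments": {
  "plan": [
    {"x": 0.005, "y": 0, "z": 0.01, "wx": 0, "wy": 0, "wz": 0},
    {"x": 0.005, "y": 0, "z": 0.02, "wx": 0, "wy": 0, "wz": 0},
    {"x": 0.005, "y": 0, "z": 0.02, "wx": 0, "wy": 0, "wz": 0},
    {"x": 0.005, "y": 0, "z": 0.02, "wx": 0, "wy": 0, "wz": 0},
    {"x": 0.005, "y": 0, "z": 0.02, "wx": 0, "wy": 0, "wz": 0}
  ]
}}

```text
t: 9.65
eef_pos: [0.6217, -0.0991, 0.2082]
tool_rot: [0.002, -0.092, 0.996, -0.0]
contact_force: [0.1, -0.1, -1.1]
gripper_width: 0.222
```

Request:
{"name": "jog_arm", "arguments": {
  "plan": [
    {"x": 0, "y": 0, "z": -0.12, "wx": 0, "wy": 0, "wz": 0},
    {"x": 0, "y": 0, "z": -0.26, "wx": 0, "wy": 0, "wz": 0},
    {"x": 0, "y": 0, "z": -0.38, "wx": 0, "wy": 0, "wz": 0},
    {"x": 0, "y": 0, "z": -0.41, "wx": 0, "wy": 0, "wz": 0},
    {"x": 0, "y": 0, "z": -0.41, "wx": 0, "wy": 0, "wz": 0},
    {"x": 0, "y": 0, "z": -0.41, "wx": 0, "wy": 0, "wz": 0},
    {"x": 0, "y": 0, "z": -0.41, "wx": 0, "wy": 0, "wz": 0}
  ]
}}

```text
t: 10.23
eef_pos: [0.6204, -0.0988, 0.2884]
tool_rot: [0.001, -0.092, 0.996, 0.0]
contact_force: [0.1, 0.2, -1.8]
gripper_width: 0.22
```

Request:
{"name": "jog_arm", "arguments": {
  "plan": [
    {"x": 0, "y": 0, "z": 0.12, "wx": 0, "wy": 0, "wz": 0},
    {"x": 0, "y": 0, "z": 0.24, "wx": 0, "wy": 0, "wz": 0},
    {"x": 0, "y": 0, "z": 0.34, "wx": 0, "wy": 0, "wz": 0},
    {"x": 0, "y": 0, "z": 0.39, "wx": 0, "wy": 0, "wz": 0},
    {"x": 0, "y": 0, "z": 0.41, "wx": 0, "wy": 0, "wz": 0},
    {"x": 0, "y": 0, "z": 0.41, "wx": 0, "wy": 0, "wz": 0},
    {"x": 0, "y": 0, "z": 0.41, "wx": 0, "wy": 0, "wz": 0}
  ]
}}

```text
t: 10.82
eef_pos: [0.621, -0.0989, 0.207]
tool_rot: [0.001, -0.092, 0.996, 0.0]
contact_force: [0.1, -0.8, -0.8]
gripper_width: 0.223
```

Request:
{"name": "jog_arm", "arguments": {
  "plan": [
    {"x": 0, "y": 0, "z": -0.12, "wx": 0, "wy": 0, "wz": 0},
    {"x": 0, "y": 0, "z": -0.26, "wx": 0, "wy": 0, "wz": 0},
    {"x": 0, "y": 0, "z": -0.38, "wx": 0, "wy": 0, "wz": 0},
    {"x": 0, "y": 0, "z": -0.42, "wx": 0, "wy": 0, "wz": 0},
    {"x": 0, "y": 0, "z": -0.42, "wx": 0, "wy": 0, "wz": 0},
    {"x": 0, "y": 0, "z": -0.42, "wx": 0, "wy": 0, "wz": 0},
    {"x": 0, "y": 0, "z": -0.42, "wx": 0, "wy": 0, "wz": 0}
  ]
}}

```text
t: 11.4
eef_pos: [0.62, -0.0987, 0.2897]
tool_rot: [0.0, -0.092, 0.996, 0.0]
contact_force: [0.1, -0.0, -0.7]
gripper_width: 0.216
```

Request:
{"name": "jog_arm", "arguments": {
  "plan": [
    {"x": 0, "y": 0, "z": 0.12, "wx": 0, "wy": 0, "wz": 0},
    {"x": 0, "y": 0, "z": 0.24, "wx": 0, "wy": 0, "wz": 0},
    {"x": 0, "y": 0, "z": 0.34, "wx": 0, "wy": 0, "wz": 0},
    {"x": 0, "y": 0, "z": 0.39, "wx": 0, "wy": 0, "wz": 0},
    {"x": 0, "y": 0, "z": 0.41, "wx": 0, "wy": 0, "wz": 0},
    {"x": 0, "y": 0, "z": 0.41, "wx": 0, "wy": 0, "wz": 0},
    {"x": 0, "y": 0, "z": 0.41, "wx": 0, "wy": 0, "wz": 0}
  ]
}}

```text
t: 11.98
eef_pos: [0.6205, -0.0989, 0.2082]
tool_rot: [0.001, -0.092, 0.996, 0.0]
contact_force: [0.7, 0.2, -0.4]
gripper_width: 0.222
```

```bash
python3 - <<'E'
from h import *
from station import finder
cams.read_camera('side')
for t,z in(('brush_collar',None),('brush_tip',None),('jar',0),('jar_mouth',.11)):
    for d in finder.place_of('side',t)[:1]: print(t,d['location'],d['confidence'],z is not None and atz('side',d['location'],z))
print(proj('side',[[.622,-.0985,.185],[.622,-.0985,.01]]))
E
```

```text
brush_collar [438.0, 232.3] 0.75 False
jar [428.2, 273.3] 0.79 [ 0.63712763 -0.08933594  0.        ]
jar_mouth [434.6, 252.8] 0.59 [ 0.62165148 -0.09691354  0.11      ]
[[441.96181536 233.66520236]
 [427.14931035 276.10266625]]
```

Third time at the bottom. I'll feel gently for the floor to confirm the depth.

Request:
{"name": "jog_arm", "arguments": {
  "plan": [
    {"x": 0, "y": 0, "z": 0.01, "wx": 0, "wy": 0, "wz": 0},
    {"x": 0, "y": 0, "z": 0.02, "wx": 0, "wy": 0, "wz": 0},
    {"x": 0, "y": 0, "z": 0.03, "wx": 0, "wy": 0, "wz": 0},
    {"x": 0, "y": 0, "z": 0.035, "wx": 0, "wy": 0, "wz": 0},
    {"x": 0, "y": 0, "z": 0.035, "wx": 0, "wy": 0, "wz": 0},
    {"x": 0, "y": 0, "z": 0.035, "wx": 0, "wy": 0, "wz": 0}
  ]
}}

```text
t: 12.73
eef_pos: [0.6211, -0.0988, 0.2023]
tool_rot: [0.002, -0.092, 0.996, 0.0]
contact_force: [-0.4, 0.1, 4.6]
gripper_width: 0.224
```

Contact came at TCP z = 0.2023, which is tip z ≈ 0.005. That is exactly the jar's floor, so the depth estimate holds and all strokes were deep enough. Now I draw up the third time.

Request:
{"name": "jog_arm", "arguments": {
  "plan": [
    {"x": 0, "y": 0, "z": -0.1, "wx": 0, "wy": 0, "wz": 0},
    {"x": 0, "y": 0, "z": -0.24, "wx": 0, "wy": 0, "wz": 0},
    {"x": 0, "y": 0, "z": -0.38, "wx": 0, "wy": 0, "wz": 0},
    {"x": 0, "y": 0, "z": -0.52, "wx": 0, "wy": 0, "wz": 0},
    {"x": 0, "y": 0, "z": -0.66, "wx": 0, "wy": 0, "wz": 0},
    {"x": 0, "y": 0, "z": -0.8, "wx": 0, "wy": 0, "wz": 0},
    {"x": 0, "y": 0, "z": -0.82, "wx": 0, "wy": 0, "wz": 0},
    {"x": 0, "y": 0, "z": -0.82, "wx": 0, "wy": 0, "wz": 0}
  ]
}}

```text
t: 13.4
eef_pos: [0.6213, -0.0992, 0.3682]
tool_rot: [0.004, -0.092, 0.996, -0.0]
contact_force: [0.7, -0.1, -1.0]
gripper_width: 0.22
```

Request:
{"name": "jog_arm", "arguments": {
  "plan": [
    {"x": 0.05, "y": 0.14, "z": 0, "wx": 0, "wy": 0, "wz": 0},
    {"x": 0.1, "y": 0.3, "z": 0, "wx": 0, "wy": 0, "wz": 0},
    {"x": 0.15, "y": 0.46, "z": 0, "wx": 0, "wy": 0, "wz": 0},
    {"x": 0.2, "y": 0.62, "z": 0, "wx": 0, "wy": 0, "wz": 0},
    {"x": 0.25, "y": 0.78, "z": 0, "wx": 0, "wy": 0, "wz": 0},
    {"x": 0.28, "y": 0.85, "z": 0, "wx": 0, "wy": 0, "wz": 0},
    {"x": 0.28, "y": 0.85, "z": 0, "wx": 0, "wy": 0, "wz": 0},
    {"x": 0.28, "y": 0.85, "z": 0, "wx": 0, "wy": 0, "wz": 0}
  ]
}}

```text
t: 14.07
eef_pos: [0.5343, 0.0584, 0.366]
tool_rot: [0.002, -0.093, 0.996, -0.0]
contact_force: [0.3, -1.2, -0.1]
gripper_width: 0.223
```

```bash
python3 - <<'E'
from h import *
from station import monitor
o=monitor.get_obs();print(o['t'],o['eef_pos'],o['tool_rot'],local(o,[.4941,.1656,.3679]))
E
```

```text
14.0667 [0.53427275 0.05838385 0.36604559] [ 2.43331680e-03 -9.27424943e-02  9.95687106e-01 -3.07949542e-04] [ 0.09835475  0.56394514 -0.01034354]
```

Request:
{"name": "jog_arm", "arguments": {
  "plan": [
    {"x": 0.03, "y": 0.15, "z": 0, "wx": 0, "wy": 0, "wz": 0},
    {"x": 0.06, "y": 0.3, "z": 0, "wx": 0, "wy": 0, "wz": 0},
    {"x": 0.08, "y": 0.45, "z": 0, "wx": 0, "wy": 0, "wz": 0},
    {"x": 0.098, "y": 0.564, "z": 0, "wx": 0, "wy": 0, "wz": 0},
    {"x": 0.098, "y": 0.564, "z": 0, "wx": 0, "wy": 0, "wz": 0},
    {"x": 0.098, "y": 0.564, "z": 0.15, "wx": 0, "wy": 0, "wz": 0},
    {"x": 0.098, "y": 0.564, "z": 0.3, "wx": 0, "wy": 0, "wz": 0},
    {"x": 0.098, "y": 0.564, "z": 0.45, "wx": 0, "wy": 0, "wz": 0},
    {"x": 0.098, "y": 0.564, "z": 0.59, "wx": 0, "wy": 0, "wz": 0},
    {"x": 0.098, "y": 0.564, "z": 0.59, "wx": 0, "wy": 0, "wz": 0},
    {"x": 0.098, "y": 0.564, "z": 0.59, "wx": 0, "wy": 0, "wz": 0}
  ]
}}

```text
t: 14.98
eef_pos: [0.4945, 0.1637, 0.2465]
tool_rot: [0.001, -0.092, 0.996, -0.001]
contact_force: [0.3, -0.3, -0.6]
gripper_width: 0.22
```

```bash
python3 - <<'E'
from h import *
from station import monitor
o=monitor.get_obs();print(o['t'],o['eef_pos'],o['tool_rot'],local(o,[.583,.1814,.248]))
w=cams.read_camera('wrist')[:,:,::-1];s=cams.read_camera('side')[:,:,::-1]
cv2.imwrite('pics/e.png',np.hstack([cv2.resize(s[100:280,270:430],(400,450)),cv2.resize(w[60:420,180:460],(350,450))]))
E
```

```text
14.9833 [0.49447957 0.16367856 0.24654659] [ 6.68657087e-04 -9.16109660e-02  9.95793580e-01 -1.45952467e-03] [-0.451347    0.0063451  -0.00680596]
```

View pics/e.png

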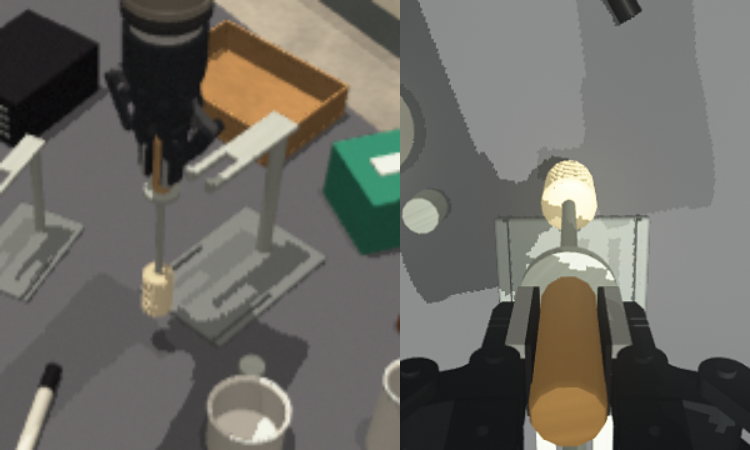

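The brush hangs straight in front of the fork opening, with the collar at (160,190) and the prong ends at (200,175) in the left picture. I'll slide it in along the rack's +x.

Request:
{"name": "jog_arm", "arguments": {
  "plan": [
    {"x": 0, "y": 0.006, "z": -0.007, "wx": 0, "wy": 0, "wz": 0},
    {"x": -0.05, "y": 0.006, "z": -0.007, "wx": 0, "wy": 0, "wz": 0},
    {"x": -0.12, "y": 0.006, "z": -0.007, "wx": 0, "wy": 0, "wz": 0},
    {"x": -0.2, "y": 0.006, "z": -0.007, "wx": 0, "wy": 0, "wz": 0},
    {"x": -0.28, "y": 0.006, "z": -0.007, "wx": 0, "wy": 0, "wz": 0},
    {"x": -0.36, "y": 0.006, "z": -0.007, "wx": 0, "wy": 0, "wz": 0},
    {"x": -0.42, "y": 0.006, "z": -0.007, "wx": 0, "wy": 0, "wz": 0},
    {"x": -0.451, "y": 0.006, "z": -0.007, "wx": 0, "wy": 0, "wz": 0},
    {"x": -0.451, "y": 0.006, "z": -0.007, "wx": 0, "wy": 0, "wz": 0},
    {"x": -0.451, "y": 0.006, "z": -0.007, "wx": 0, "wy": 0, "wz": 0},
    {"x": -0.451, "y": 0.006, "z": -0.007, "wx": 0, "wy": 0, "wz": 0}
  ]
}}

```text
t: 16.0
eef_pos: [0.5842, 0.1827, 0.2515]
tool_rot: [0.003, -0.092, 0.996, -0.0]
contact_force: [-0.1, -0.5, -0.7]
gripper_width: 0.221
```

Request:
{"name": "jog_arm", "arguments": {
  "plan": [
    {"x": 0, "y": 0, "z": 0.03, "wx": 0, "wy": 0, "wz": 0},
    {"x": 0, "y": 0, "z": 0.06, "wx": 0, "wy": 0, "wz": 0},
    {"x": 0, "y": 0, "z": 0.085, "wx": 0, "wy": 0, "wz": 0},
    {"x": 0, "y": 0, "z": 0.09, "wx": 0, "wy": 0, "wz": 0},
    {"x": 0, "y": 0, "z": 0.09, "wx": 0, "wy": 0, "wz": 0},
    {"x": 0, "y": 0, "z": 0.09, "wx": 0, "wy": 0, "wz": 0}
  ]
}}

```text
t: 16.5
eef_pos: [0.5842, 0.1827, 0.2334]
tool_rot: [0.003, -0.092, 0.996, -0.0]
contact_force: [-0.4, -0.3, -1.3]
gripper_width: 0.215
```

Request:
{"name": "jog_arm", "arguments": {
  "plan": [
    {"x": 0.006, "y": -0.005, "z": 0.01, "wx": 0, "wy": 0, "wz": 0},
    {"x": 0.006, "y": -0.005, "z": 0.02, "wx": 0, "wy": 0, "wz": 0},
    {"x": 0.006, "y": -0.005, "z": 0.03, "wx": 0, "wy": 0, "wz": 0},
    {"x": 0.006, "y": -0.005, "z": 0.034, "wx": 0, "wy": 0, "wz": 0},
    {"x": 0.006, "y": -0.005, "z": 0.034, "wx": 0, "wy": 0, "wz": 0},
    {"x": 0.006, "y": -0.005, "z": 0.034, "wx": 0, "wy": 0, "wz": 0}
  ]
}}

```text
t: 17.0
eef_pos: [0.5834, 0.1814, 0.2272]
tool_rot: [0.003, -0.092, 0.996, -0.0]
contact_force: [-2.1, -0.2, 6.0]
gripper_width: 0.218
```

```bash
python3 - <<'E'
from h import *
from station import monitor
o=monitor.get_obs();print(o['t'],o['eef_pos'],o['contact_force'])
w=cams.read_camera('wrist')[:,:,::-1];s=cams.read_camera('side')[:,:,::-1]
cv2.imwrite('pics/f.png',np.hstack([cv2.resize(s[100:240,300:420],(400,466)),cv2.resize(w[60:420,180:460],(362,466))]))
E
```

```text
17.0 [0.5834073  0.18143407 0.22724089] [-2.0517349  -0.19053782  6.00693659]
```

View pics/f.png

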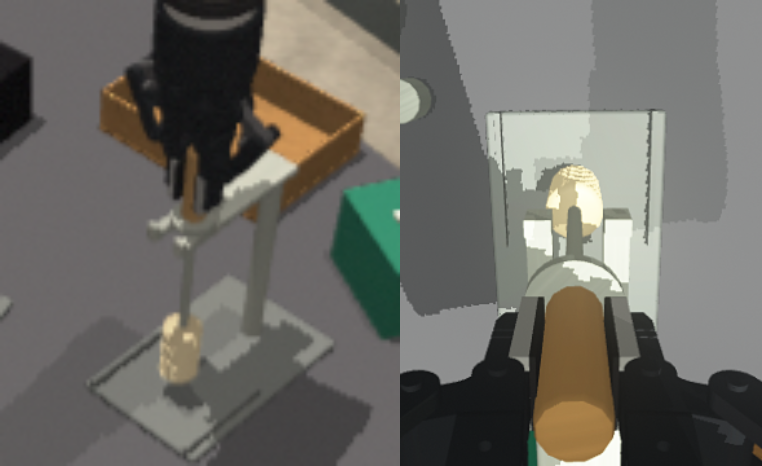

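The pictures show the collar resting across both prongs, and the contact force is 6 N. The pose matches the one at pick-up to within 0.5 mm. Now I release and back straight up.

Request:
{"name": "jog_arm", "arguments": {
  "plan": [
    {"x": 0, "y": 0, "z": 0, "wx": 0, "wy": 0, "wz": 0},
    {"x": 0, "y": 0, "z": 0, "wx": 0, "wy": 0, "wz": 0},
    {"x": 0, "y": 0, "z": 0, "wx": 0, "wy": 0, "wz": 0},
    {"x": 0, "y": 0, "z": 0, "wx": 0, "wy": 0, "wz": 0},
    {"x": 0, "y": 0, "z": 0, "wx": 0, "wy": 0, "wz": 0},
    {"x": 0, "y": 0, "z": 0, "wx": 0, "wy": 0, "wz": 0},
    {"x": 0, "y": 0, "z": 0, "wx": 0, "wy": 0, "wz": 0},
    {"x": 0, "y": 0, "z": 0, "wx": 0, "wy": 0, "wz": 0},
    {"x": 0, "y": 0, "z": 0, "wx": 0, "wy": 0, "wz": 0},
    {"x": 0, "y": 0, "z": 0, "wx": 0, "wy": 0, "wz": 0}
  ],
  "hand": 1
}}

```text
t: 17.93
eef_pos: [0.5834, 0.1814, 0.2272]
tool_rot: [0.003, -0.092, 0.996, -0.0]
contact_force: [-0.4, -1.0, -0.3]
gripper_width: 0.999
```

Request:
{"name": "jog_arm", "arguments": {
  "plan": [
    {"x": 0, "y": 0, "z": -0.05, "wx": 0, "wy": 0, "wz": 0},
    {"x": 0, "y": 0, "z": -0.15, "wx": 0, "wy": 0, "wz": 0},
    {"x": 0, "y": 0, "z": -0.3, "wx": 0, "wy": 0, "wz": 0},
    {"x": 0, "y": 0, "z": -0.45, "wx": 0, "wy": 0, "wz": 0},
    {"x": 0, "y": 0, "z": -0.6, "wx": 0, "wy": 0, "wz": 0},
    {"x": 0, "y": 0, "z": -0.6, "wx": 0, "wy": 0, "wz": 0},
    {"x": 0, "y": 0, "z": -0.6, "wx": 0, "wy": 0, "wz": 0},
    {"x": 0, "y": 0, "z": -0.6, "wx": 0, "wy": 0, "wz": 0}
  ]
}}

```text
t: 18.6
eef_pos: [0.5823, 0.1813, 0.3473]
tool_rot: [0.003, -0.092, 0.996, 0.0]
contact_force: [0.3, -0.4, -0.5]
gripper_width: 1.002
```

```bash
python3 - <<'E'
from h import *
from station import monitor,finder
o=monitor.get_obs();print(o['t'],o['eef_pos'],o['gripper_width'])
c=cal('wrist');w=cams.read_camera('wrist')[:,:,::-1];s=cams.read_camera('side')[:,:,::-1]
for t,z in(('brush_collar',.205),('jar_mouth',.11)):
  for n in('wrist','side'):
    for d in finder.place_of(n,t)[:1]: print(n,t,np.round(d['location']),atz(n,d['location'],z,c if n=='wrist' else None))
cv2.imwrite('pics/g.png',np.hstack([cv2.resize(s[100:320,300:460],(364,500)),cv2.resize(w[60:380,0:430][:, :],(436,324)).repeat(1,0) if 0 else cv2.resize(w[100:420,180:450],(422,500))]))
E
```

```text
18.6 [0.58233173 0.18134633 0.34729704] 1.002216074872732
wrist brush_collar [313. 222.] [0.58597064 0.18065023 0.205     ]
side brush_collar [355. 166.] [0.58173183 0.1859486  0.205     ]
wrist jar_mouth [ 46. 185.] [ 0.6241677  -0.09319103  0.11      ]
```

View pics/g.png

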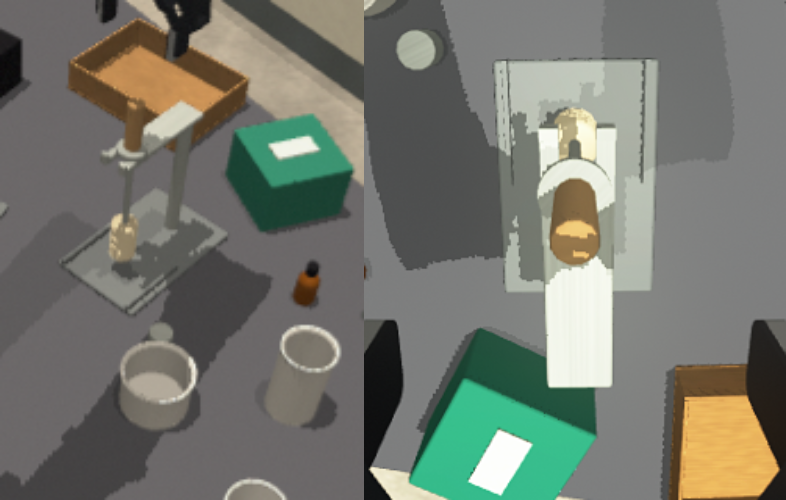

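The brush hangs upright in the fork at its starting spot, with the collar flat at (125,152) in the left picture. The jar and beaker stand as before and the gripper is clear. I'm handing in.

```bash
python3 -c "
from station import bot; print(bot.hand_in())"
```

```text
the job is handed in; nothing more can be done
None
```

The job is done and handed in at about 19 s of the 64 s allowed; hand-in gives no verdict.

- **Scrubbing:** I took the brush off the larger grey stand and made three full strokes in the tall jar. At the bottom the tip was about 6 mm, 5 mm and then 0 mm above the inner floor. On the third stroke I pressed gently until it touched (4.6 N), which confirmed the depth estimate. Each draw-up raised the tip at least 86 mm above the floor.
- **Hanging:** I put the brush back at the pose it was picked up from, within 0.5 mm, with about 6 N of contact on the fork. Then I let go and raised the gripper about 120 mm.

**Last checks:**
- **Brush:** The final pictures show it upright with its collar on both prongs. The network's two readings of the collar differed by about 5 mm from each other, and each was 4–6 mm from my seat estimate. That is within the network's usual scatter and the 12 mm limit.
- **Jar and beaker:** The jar stands upright. The network's last reading of its mouth was about 6 mm from my earlier estimate; it stands as before in the pictures, so I put that down to scatter. The beaker looks unmoved.
- **Cup:** I did not measure it again at the end. Only its rim shows in the last picture, and the arm never came near it.

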